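# Refuel the box brazier from the charcoal pail

## Robot

A 6-joint arm with a two-finger parallel gripper is mounted at the origin on the work surface. World frame = base frame: x ahead of the robot, y to its left, z up, the work surface at z = 0. Lengths are in m, angles in degrees, forces in N, time in s.
With the tool pointing down it reaches from about 0.375 to 0.9 m from the base axis. Payload 3.1 kg.
Tool frame: the origin (TCP) lies at the very end of the fingers, on their centre line; the grasp point (between the pads) lies bot.hold_point_z behind it (bot.hold_point_z is the distance from the TCP to the grasp point, in m); z points along the fingers, y is the line along which they close (so a half turn about z gives the same grasp; the last joint's range is limited). The gripper opens to 87 mm and grips with 3 to 60 N. Pads are 19 mm wide; open, the fingers measure 117 mm over their backs; the gripper's body (75 mm by 190 mm) begins 51 mm behind the grasp point.
Start: joints at [62.768, 30.224, 82.088, -0, 67.689, -10.227], TCP at [0.183, 0.598, 0.199] pointing down, gripper open.
Joint ranges: [-176.69, 176.69], [-43.24, 126.21], [12.49, 139.97], [-82, 262], [0, 151.66], [-163.58, 163.58]. Speed limits (degrees/s): [159.86, 159.86, 180, 180, 180, 180].

## Interface

Orientations are given as a 3x3 rotation matrix whose columns are the frame's x, y, z axes.
In Python, from rig import bot gives the robot as it stands.
- The arm moves only by the tool apply_moves, never from a script. Its argument "plan" is one flat list of numbers, 4 for each row, row after row: the shift along the world's x, y, z normalised to -1 to 1, where 1 is 0.05 m, then the turn about the world's z normalised to -1 to 1, where 1 is 10 degrees. A call has 1 to 12 rows; each row shifts and turns the commanded pose from where the row before left it; what a row does not reach is not made up. A row lasts 1/8 s, in which the tool goes at most 62.5 mm and 10.7 degrees, less where a joint would pass 70% of its speed; a pose out of reach is approached as far as the arm can. A call with a number of a shift or a turn outside -1 to 1 is refused whole. A call with a gripper value outside its range is refused whole. "grip" is the closure, from -1 (fully open) to 1 (shut), so that 0 is half open, set as the call begins (left out, the last holds). The fingers move at their own pace and stop on an object; the grip force is fixed at half the most. Time passes only in rows, so rows that do not move let the fingers close. It gives the time, the measured TCP pose, the force, the opening and the grip force at its end, in the units of the state.
- bot.read_state(): the state, without advancing time (a new reading comes with each control period).
- bot.capture(name): name is "scene" or "top"; returns (picture, depth): 384x512x3 uint8, red, green, blue; 384x512 float32, m along the optical axis (not along the pixel's ray), 0 where there is no reading.
- bot.camera_info(name): a dict with "vertical_fov" (degrees; the focal length in pixels is half the picture's height over the tangent of half this angle, whatever the lens; pixels are square), "cx", "cy" (the principal point, pixels), "rvec" (rotation vector, rad) and "tvec" (3), from world to camera coordinates, as OpenCV has them. Camera axes: x right, y down, z forward; pixel columns grow to the right and rows downward; lengths in m; the calibration is good to about 2 mm. A picture is of the moment at which its call begins. camera_info takes no time and is no camera call.
- bot.hand_in(): hands the job in; it is judged then, once.
Trained networks look in the newest picture that a camera, given by its name, has taken for a name from the list of things; names that differ only in an ending like _2 or _b are one class to them, and where a whole thing is asked for, a point or a joint stands for the part that bears it (a point fixed in the world has none). Each returns a list of dicts, best first, with "p" (0 to 1); they miss things now and then, are a little off and sometimes report something else, mostly with a low value. They report only what shows in the picture. A call takes as long as a camera call.
- bot.outline_of(camera, target): "mask" (384x512 bool, what is visible of it) and "xy" ([column, row] as shares, 0 to 1, of the picture: columns of its width, rows of its height, amid what is visible of it).
- bot.pinpoint(camera, target): "xy" ([column, row] as shares, 0 to 1, of the picture: columns of its width, rows of its height: a listed point, or the origin of a listed thing).
The state is a dict: "time_s": time; "joint_positions": joint angles; "qvel": joint speeds; "tau": joint torques, N m; "position": TCP position; "tcp_rot": TCP orientation; "force": force on the tool from outside, world axes, zero at the start; "moment": the same for the moment, N m; "opening": opening from 0.0 (shut) to 1.0 (fully open); "grasp_force": force on a finger pad.
Only numpy, scipy, OpenCV 4.12 (cv2) and the standard library are available. Lean on these libraries where they do the work, as an engineer would, in place of code of your own. Each camera call takes 0.05 s, during which the arm holds its last target. There are 200 camera calls.

## Task

Lift the roasting pan off the brazier by its handle and set it down on the cork mat. Then carry the charcoal pail by its bail to the brazier, hang it by its axle stubs in the two forks with the orange tail lug on the box's short side towards the robot, let go of the bail, and only there take the tail lug and swing the pail over until all four briquettes have dropped into the brazier. Leave the empty pail hanging upright in the forks, with the pot, jar, scoop, dish and cup undisturbed.

Things in the scene. Friction and masses are not known exactly. Their poses are not given: they have to be found in the camera images.
- pan: Round steel roasting pan: rim 150 mm, bottom 140 mm across, 18 mm high, 0.3 kg, with a straight dark-wood handle. Origin: centre of its underside. The handle runs along the pan's -x, 70 to 148 mm from the centre. At the start it lies across the brazier's side walls, 55 mm up, beyond the forks, handle roughly towards the robot's left.
- pan_grip (a point): Middle of the pan's handle, 112 mm from the pan's centre, 14 mm above the underside; handle 14 mm wide (along the pan's y), 12 mm high.
- mat: Round cork mat fixed on the ledge, 170 mm across, 6 mm thick. Origin: centre of its underside. Empty at the start.
- brazier: Fixed red open steel box (charcoal brazier) with a pale grey floor and two dark steel fork posts. Origin: on the ledge, midway between the posts; x is the pouring direction (roughly away from the robot), z up. The box spans x = -75 to +175 mm, y = -64 to +64 mm outside; walls 6 mm thick, 55 mm high; floor 8 mm thick.
- fork_seat (a point): Middle of the line through both fork slots, where a seated pail axle lies: 160 mm above the brazier's origin. Each post is a 12 mm plate at y = 73 to 85 mm (and -73 to -85), 50 mm wide along x, with a slot open upward on top, 14 mm wide (x), 20 mm deep, its flared mouth about 50 mm wide, top 194 mm above the ledge.
- pail: Bare-metal pail, 105 mm high, 110 mm across the rim, 84 mm across the bottom, wall 3 mm, about 0.45 kg, standing on the ledge with four briquettes in it. Origin: centre of its underside, z up through the mouth, +x its pouring side, orange tail lug at -x. Hung in the forks, its bottom is 85 mm above the ledge and it hangs nearly upright by itself; its body fits between the fork posts.
- pail_axle (a point): Middle of the pail's axle line, 75 mm above its underside. Two axle stubs, 10 mm in diameter, stick out of the pail along its +y and -y to 92 mm from the middle; they sit in the fork slots and the pail turns on them.
- tail_grip (a point): Where to pinch the orange tail lug at the pail's bottom rim: 113 mm behind the pail's centre, 15 mm above the underside. The lug is a flat bar along x, 41 to 126 mm behind the centre, 12 mm wide (along y), 18 mm high.
- bail (a joint): Angle of the pail's bail (wire handle), rad: 0 upright, positive leaning to the pail's +x, negative leaning over the tail; stops at -1.2 and 1.2. It turns on the axle line and is slightly stiff: it stays where left, but the pail's weight swings it about upright when the pail hangs from it. Its arms are 6 mm thick, at y = -61 and +61 mm.
- bail_grip (a point): Middle of the bail's round wooden grip, 14 mm in diameter, 56 mm long along the pail's y, 95 mm from the axle line.
- coal0: Black charcoal briquette, 30 x 30 x 22 mm, 22 g, starting in the pail. Origin: centre of its underside.
- coal1: Black charcoal briquette, 30 x 30 x 22 mm, 22 g, starting in the pail. Origin: centre of its underside.
- coal2: Black charcoal briquette, 30 x 30 x 22 mm, 22 g, starting in the pail. Origin: centre of its underside.
- coal3: Black charcoal briquette, 30 x 30 x 22 mm, 22 g, starting in the pail. Origin: centre of its underside.
- pot: Bystander: black clay coffee pot, 190 mm high, 126 mm across, handle to +y and spout to -y reaching about 80 mm. Origin: centre of its underside.
- jar: Bystander: blue ceramic jar with wooden lid, 90 mm across, 150 mm high. Origin: centre of its underside.
- scoop: Bystander: green plastic scoop lying flat, 134 mm long along x (x = -54 to +80 mm), 42 mm wide, 26 mm high. Origin: on its underside.
- dish: Bystander: small footed terracotta incense dish, 72 mm across, 36 mm high. Origin: centre of its underside.
- cup: Bystander: white ceramic cup standing mouth down on the ledge, 68 mm across, 59 mm high. Origin: centre of its mouth, below. Four like it stand in the fixed pine rack along the far edge of the ledge (more than 770 mm from the robot, 70 mm high).

How it is judged:
By the outcome, as a careful person would: the job done as asked, in the order asked, and still so for the second after the job is handed in, with the robot touching nothing.
It also fails if it takes over 72 s, if anything falls off the work surface, if the arm or the gripper's body presses on something with over 40 N, if the wrist force passes 120 N, or if a joint passes its speed limit or range.

## Working session

There is one attempt and no reset: what is moved stays moved. The work goes in short steps, Python scripts to look and compute and a tool call to move; the robot and the scene stay as the last step left them, time stands still between calls to the robot, and variables do not carry over. Pictures are saved under pics/ and viewed, at most 10 in all, crops included, and the job is handed in when it is done.

Besides the shell and the picture viewer there is one more tool, called after "Emit:" as name(argument=value, ...), one argument or row to a line, values as JSON. apply_moves: Moves the arm, as the interface text tells. Its arguments: {"type":"object","properties":{"plan":{"type":"array","items":{"type":"number"}},"grip":{"type":"number"}},"required":["plan"]}

```bash
ls; mkdir -p pics; cat > h.py <<'E'
import numpy as np, cv2
from rig import bot
def cam(n):
    c=bot.camera_info(n); f=192/np.tan(np.radians(c["vertical_fov"])/2)
    R=cv2.Rodrigues(np.array(c["rvec"],float))[0]; return f,c["cx"],c["cy"],R,np.array(c["tvec"],float).ravel()
def proj(n,P):
    f,cx,cy,R,t=cam(n); q=np.atleast_2d(P)@R.T+t; return np.c_[f*q[:,0]/q[:,2]+cx,f*q[:,1]/q[:,2]+cy]
def ray_z(n,uv,z):
    f,cx,cy,R,t=cam(n); d=R.T@np.array([(uv[0]-cx)/f,(uv[1]-cy)/f,1]); o=-R.T@t; return o+d*(z-o[2])/d[2]
def cloud(n,D):
    f,cx,cy,R,t=cam(n); v,u=np.mgrid[:384,:512]; P=np.stack([(u-cx)/f*D,(v-cy)/f*D,D],-1); return (P-t)@R
def save(n,im): cv2.imwrite("pics/"+n+".png",im[...,::-1])
def pin(n,t,z,k=1):
    for r in bot.pinpoint(n,t)[:k]:
        uv=np.array(r["xy"])*[512,384]; print(n,t,round(r["p"],2),uv.round(1),ray_z(n,uv,z).round(4))
E
python3 - <<'E'
from h import *
ims=[]
for n in("scene","top"):
    im,D=bot.capture(n); save(n+"0",im); np.save(n+"0.npy",D)
    print(n,(-cam(n)[3].T@cam(n)[4]).round(3))
    for t,z in(("pan",.055),("pan_grip",.069),("mat",0),("brazier",0),("fork_seat",.16),("pail",0),("pail_axle",.075),("tail_grip",.015),("bail_grip",.17),("pot",0),("jar",0),("scoop",0),("dish",0),("cup",0)): pin(n,t,z,2)
print(bot.hold_point_z, bot.read_state()["time_s"])
E
```

```text
pics
scene [1.168 0.095 0.78 ]
scene pan 0.71 [239.9 240.3] [ 0.6505 -0.0056  0.055 ]
scene pan 0.28 [253.7 226.5] [0.6075 0.0205 0.055 ]
scene pan_grip 0.86 [292.3 248.2] [0.6675 0.1131 0.069 ]
scene pan_grip 0.3 [252.4 227.9] [0.6228 0.0195 0.069 ]
scene mat 0.83 [382.7 221.8] [ 0.5105  0.3371 -0.    ]
scene mat 0.6 [251. 226.] [0.5643 0.0078 0.    ]
scene brazier 0.74 [250.4 226.2] [0.5652 0.0065 0.    ]
scene brazier 0.21 [119.4 164.9] [ 0.3872 -0.4037  0.    ]
scene fork_seat 0.58 [250.7 181. ] [0.563  0.0087 0.16  ]
scene fork_seat 0.5 [381.8 225.1] [0.6542 0.2848 0.16  ]
scene pail 0.68 [123.  184.5] [ 0.463  -0.3648  0.    ]
scene pail_axle 0.92 [118.4 166.5] [ 0.4686 -0.3561  0.075 ]
scene bail_grip 0.58 [106.4 159.6] [ 0.5436 -0.3317  0.17  ]
scene bail_grip 0.29 [253.2 181. ] [0.5721 0.0155 0.17  ]
scene pot 0.81 [115.6 255.6] [ 0.691  -0.2989  0.    ]
scene jar 0.87 [377.5 294.8] [0.7182 0.3055 0.    ]
scene scoop 0.94 [300.  183.6] [0.4004 0.1235 0.    ]
scene dish 0.71 [203.9 170.8] [ 0.3821 -0.1526 -0.    ]
scene dish 0.36 [124.7 185. ] [ 0.4643 -0.3593  0.    ]
scene 
[... 479 characters left out ...]
186.] [0.5538 0.0121 0.16  ]
top pail 0.96 [380.3 227.8] [ 0.4537 -0.3666  0.    ]
top pail_axle 0.84 [388.5 222.1] [ 0.4659 -0.3677  0.075 ]
top pail_axle 0.38 [378.9 230.9] [ 0.4409 -0.3395  0.075 ]
top tail_grip 0.77 [385.9 260.9] [ 0.3558 -0.3749  0.015 ]
top tail_grip 0.28 [386.8 221.4] [ 0.472  -0.3821  0.015 ]
top bail_grip 0.51 [391.4 196.1] [ 0.528  -0.3473  0.17  ]
top pot 0.82 [352.9 144.6] [ 0.7107 -0.291   0.    ]
top jar 0.88 [160.9 137.2] [0.7304 0.3068 0.    ]
top jar 0.5 [149.9 208. ] [0.5084 0.3315 0.    ]
top scoop 0.61 [210.4 244.8] [0.3989 0.1448 0.    ]
top dish 0.62 [311.1 252.9] [ 0.3772 -0.1571  0.    ]
top dish 0.46 [381.8 229. ] [ 0.45   -0.3709  0.    ]
0.0187 1.5
```

View pics/scene0.png

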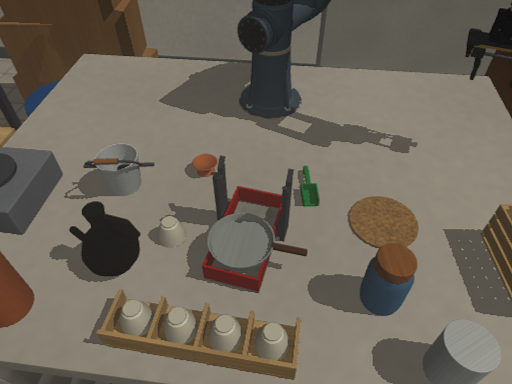

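View pics/top0.png

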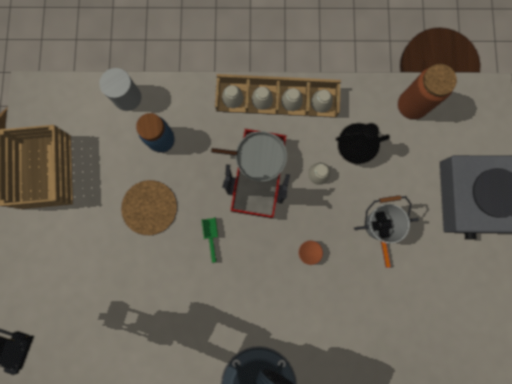

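```bash
cat > m.py <<'E'
from h import *
def red(n,D,im):
    P=cloud(n,D); hsv=cv2.cvtColor(im,cv2.COLOR_RGB2HSV); return P,hsv
E
python3 - <<'E'
from h import *
for n in("scene","top"):
    im=cv2.imread(f"pics/{n}0.png"); D=np.load(n+"0.npy"); P=cloud(n,D); ok=D>0
    def rep(name,m):
        m=m&ok; Q=P[m]
        if len(Q)<5: print(n,name,len(Q)); return
        print(n,name,len(Q),"mean",Q.mean(0).round(3),"lo",np.percentile(Q,2,0).round(3),"hi",np.percentile(Q,98,0).round(3), "rect",cv2.minAreaRect((Q[:,:2]*1000).astype(np.float32)))
    X,Y,Z=P[...,0],P[...,1],P[...,2]
    rep("handle",(abs(Y-.11)<.05)&(abs(X-.67)<.04)&(Z>.063)&(Z<.09)&(Y>.078))
    rep("forkL",(abs(Y-.09)<.03)&(abs(X-.56)<.05)&(Z>.15)&(Z<.21))
    rep("forkR",(abs(Y+.07)<.03)&(abs(X-.56)<.05)&(Z>.15)&(Z<.21))
    rep("pail rim",(abs(Y+.36)<.08)&(abs(X-.46)<.08)&(Z>.098)&(Z<.11))
    rep("bail",(abs(Y+.36)<.08)&(abs(X-.48)<.12)&(Z>.115)&(Z<.2))
    hsv=cv2.cvtColor(im,cv2.COLOR_BGR2HSV)
    rep("lug",(hsv[...,0]<22)&(hsv[...,0]>5)&(hsv[...,1]>170)&(hsv[...,2]>120)&(abs(Y+.36)<.1)&(X<.45)&(X>.3)&(Z<.05))
    rep("redrim",((hsv[...,0]<6)|(hsv[...,0]>174))&(hsv[...,1]>130)&(Z>.05)&(Z<.06)&(abs(Y)<.1)&(X<.8))
    rep("pan rim",(abs(Y)<.078)&(abs(X-.66)<.09)&(Z>.0685)&(Z<.08))
    rep("mat",(abs(Y-.33)<.1)&(abs(X-.505)<.1)&(Z>.003)&(Z<.012))
E
```

```text
scene handle 231 mean [0.673 0.112 0.073] lo [0.662 0.08  0.065] hi [0.681 0.144 0.078] rect ((671.0579223632812, 111.79983520507812), (67.69266510009766, 16.50325584411621), 83.1689453125)
scene forkL 208 mean [0.578 0.091 0.175] lo [0.55  0.082 0.152] hi [0.606 0.1   0.194] rect ((577.9716186523438, 90.63267517089844), (12.139459609985352, 61.37990951538086), 80.4771499633789)
scene forkR 240 mean [ 0.552 -0.063  0.173] lo [ 0.523 -0.075  0.152] hi [ 0.581 -0.055  0.194] rect ((551.4437255859375, -64.9918212890625), (13.247310638427734, 62.98960876464844), 80.61445617675781)
scene pail rim 253 mean [ 0.46  -0.359  0.102] lo [ 0.408 -0.411  0.098] hi [ 0.516 -0.303  0.107] rect ((465.5235595703125, -362.20904541015625), (110.53309631347656, 120.26773071289062), 25.640384674072266)
scene bail 206 mean [ 0.524 -0.342  0.146] lo [ 0.498 -0.407  0.124] hi [ 0.534 -0.289  0.154] rect ((516.5711059570312, -346.53399658203125), (33.9401741027832, 124.65618133544922), 10.249940872192383)
scene lug 0
scene redrim 541 mean [0.63  0.001 0.054] lo [ 0.486 -0.074  0.05 ] hi [0.743 0.077 0.057] r
[... 1566 characters left out ...]
7] rect ((374.70416259765625, -372.6351623535156), (68.7850112915039, 11.295022010803223), 9.045130729675293)
top redrim 246 mean [0.558 0.008 0.055] lo [ 0.483 -0.074  0.051] hi [0.739 0.079 0.059] rect ((611.3815307617188, 3.4550247192382812), (127.58695983886719, 248.06849670410156), 81.03555297851562)
top pan rim 259 mean [ 0.664 -0.001  0.073] lo [ 0.585 -0.075  0.069] hi [0.73  0.074 0.077] rect ((657.0529174804688, -3.3596343994140625), (148.57748413085938, 147.2976837158203), 27.023433685302734)
top mat 2194 mean [0.509 0.333 0.006] lo [0.429 0.252 0.003] hi [0.591 0.414 0.01 ] rect ((504.64703369140625, 331.8319091796875), (197.99375915527344, 196.2598114013672), 0.4347156882286072)
```

The scene view shows the pan at (240,240) with its handle to (305,252), the forks at (221,190) and (287,205), the pail at (120,170) with its bail leaning away from the robot, and the mat at (383,222). The top view agrees: orange lug at (387,257), gripper at (15,345). Next I'll check the gripper body's orientation, since a fork post is close to the pan handle.

```bash
python3 - <<'E'
from h import *
s=bot.read_state(); print(np.round(s["tcp_rot"],3).tolist(),s["position"],s["opening"])
R=np.array(s["tcp_rot"]);p=np.array(s["position"])
for n in("scene","top"):
    D=np.load(n+"0.npy"); P=cloud(n,D); m=(D>0)&(np.linalg.norm(P[...,:2]-p[:2],axis=-1)<.15)&(P[...,2]>.17)
    Q=(P[m]-p)@R
    for lo,hi in((-.075,0.02),(-.11,-.075),(-.16,-.11),(-.25,-.16)):
        q=Q[(Q[:,2]>lo)&(Q[:,2]<hi)]
        if len(q): print(n,lo,len(q),q.min(0).round(3),q.max(0).round(3))
E
```

```text
[[-0.956, 0.292, -0.0], [0.292, 0.956, -0.0], [-0.0, -0.0, -1.0]] [0.18274481 0.59764998 0.19853578] 0.9974830232976403
scene -0.075 111 [-0.013 -0.057 -0.075] [ 0.013  0.049 -0.022]
scene -0.11 177 [-0.04  -0.087 -0.11 ] [ 0.008  0.013 -0.075]
scene -0.16 913 [-0.043 -0.095 -0.16 ] [ 0.038  0.011 -0.11 ]
scene -0.25 400 [-0.04  -0.05  -0.218] [ 0.038 -0.011 -0.16 ]
top -0.11 123 [-0.039 -0.089 -0.11 ] [ 0.035 -0.019 -0.091]
top -0.16 990 [-0.038 -0.097 -0.152] [ 0.037 -0.018 -0.11 ]
```

Emit:
apply_moves(
  plan=[0.8,-0.78,0.2,-0.7,0.8,-0.78,0.2,-0.7,0.8,-0.78,0.2,-0.7,0.8,-0.78,0.2,-0.7,0.8,-0.78,0,-0.7,0.8,-0.78,0,-0.7,0.8,-0.78,0,-0.7,0.8,-0.78,0,-0.7,0.8,-0.78,-0.2,-0.7,0.8,-0.78,-0.2,-0.7,0.8,-0.78,-0.2,-0.7,0.8,-0.78,-0.2,-0.7],
  grip=-1,
)

```text
time_s: 3.0
position: [0.664, 0.1283, 0.1983]
tcp_rot: [[0.195, 0.981, 0.0], [0.981, -0.195, 0.0], [0.0, 0.0, -1.0]]
force: [-0.0, 0.8, -0.4]
opening: 1.001
grasp_force: 0.0
```

Emit:
apply_moves(
  plan=[0.19,0.08,-0.6,0.1,0,0,-0.8,0,0,0,-0.8,0,0,0,-0.5,0,0,0,-0.27,0,0,0,0,0],
)

```text
time_s: 3.75
position: [0.6718, 0.1337, 0.0492]
tcp_rot: [[0.174, 0.985, -0.002], [0.985, -0.174, -0.0], [-0.0, -0.002, -1.0]]
force: [-0.3, -0.0, 0.5]
opening: 0.997
grasp_force: 0.0
```

Emit:
apply_moves(
  plan=[0,0,0,0,0,0,0,0,0,0,0,0,0,0,0,0,0,0,0,0,0,0,0.2,0,0,0,0.4,0],
  grip=1,
)

```text
time_s: 4.62
position: [0.6716, 0.1336, 0.0803]
tcp_rot: [[0.174, 0.985, -0.002], [0.985, -0.174, -0.0], [-0.0, -0.002, -1.0]]
force: [0.4, -0.1, 0.8]
opening: 0.287
grasp_force: 0.0
```

```bash
python3 - <<'E'
from h import *
im,D=bot.capture("scene"); save("s1",cv2.resize(im[120:320,130:400],None,fx=2.5,fy=2.5))
E
```

```text
(no output)
```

View pics/s1.png

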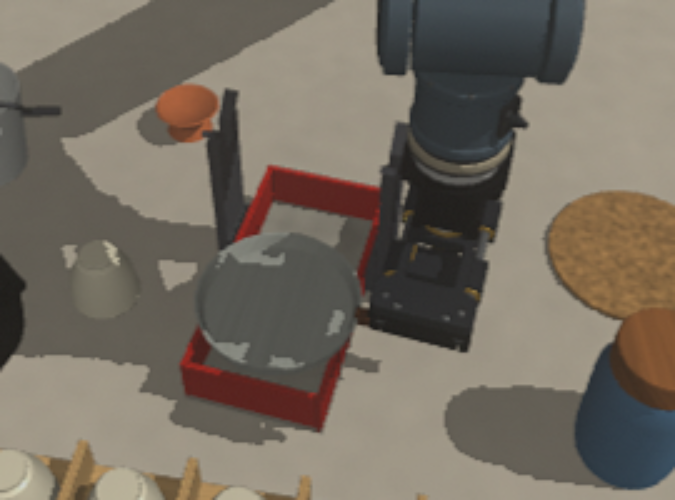

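The view shows the gripper beside the left post over the handle, and the pan still on the brazier. The fingers close slowly (about 1.2 s full stroke), so I lifted before they had closed. I'll reopen to half, go down again and give them longer.

Emit:
apply_moves(
  plan=[0,0,0,0,0,0,0,0,0,0,0,0,0,0,-0.3,0,0,0,-0.3,0,0,0,0,0],
  grip=0,
)

```text
time_s: 5.42
position: [0.6702, 0.1336, 0.0472]
tcp_rot: [[0.174, 0.985, -0.005], [0.985, -0.174, -0.0], [-0.001, -0.005, -1.0]]
force: [-1.3, -0.6, 0.4]
opening: 0.499
grasp_force: 0.0
```

Emit:
apply_moves(
  plan=[0,0,0,0,0,0,0,0,0,0,0,0,0,0,0,0,0,0,0,0,0,0,0,0,0,0,0,0],
  grip=1,
)

```text
time_s: 6.3
position: [0.6727, 0.1337, 0.0505]
tcp_rot: [[0.174, 0.985, 0.001], [0.985, -0.174, 0.0], [0.0, 0.001, -1.0]]
force: [0.8, 0.1, 3.7]
opening: 0.005
grasp_force: 1.4
```

```bash
python3 - <<'E'
from h import *
im,D=bot.capture("scene"); save("s2",cv2.resize(im[150:310,180:380],None,fx=3.5,fy=3.5))
P=cloud("scene",D); X,Y,Z=P[...,0],P[...,1],P[...,2]
m=(D>0)&(abs(Y)<.085)&(abs(X-.66)<.1)&(Z>.064)&(Z<.09)
Q=P[m]; print(cv2.minEnclosingCircle((Q[:,:2]*1000).astype(np.float32)),np.percentile(Q[:,2],[5,50,95]))
pin("scene","pan_grip",.069,2);pin("scene","pan",.055,1)
print(bot.read_state()["force"],bot.read_state()["moment"])
E
```

```text
((637.1685180664062, -2.7656290531158447), 95.57711029052734) [0.06496504 0.07186943 0.076962  ]
scene pan 0.81 [239.4 245.2] [ 0.6639 -0.0047  0.055 ]
[0.23273178 0.21987547 2.38771004] [ 0.00371563 -0.01416174  0.00915475]
```

View pics/s2.png

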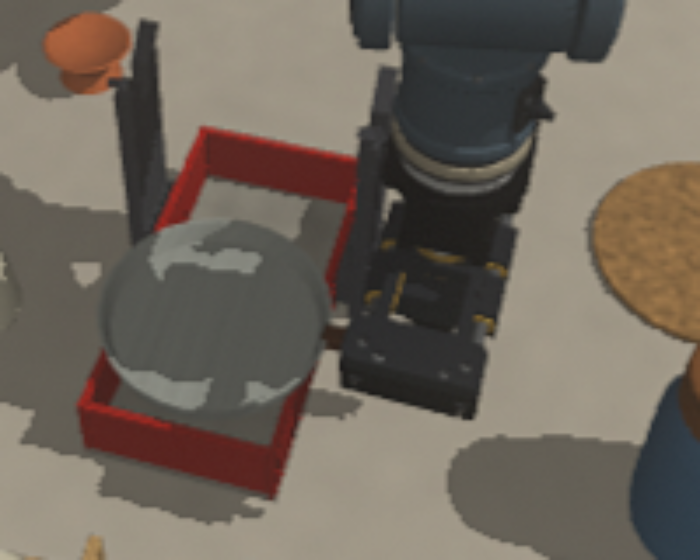

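The pan still looks to be on the brazier, with only the root of the handle visible at (338,335). The ~3 N upward force suggests the shut fingers are pressing on the handle. I'll back off and measure again.

Emit:
apply_moves(
  plan=[0,0,0.4,0,0,0,0.8,0,0,0,1,0,0,0.8,0.5,0,0,1,0,0,0,1,0,0,0,0,0,0],
  grip=-0.2,
)

```text
time_s: 7.32
position: [0.6711, 0.2777, 0.1858]
tcp_rot: [[0.169, 0.986, 0.0], [0.986, -0.169, 0.001], [0.001, 0.0, -1.0]]
force: [0.7, -0.3, 0.4]
opening: 0.589
grasp_force: 0.0
```

```bash
python3 - <<'E'
from h import *
ims=[]
for n in("scene","top"):
    im,D=bot.capture(n); ims.append(cv2.resize(im[150:310,180:380] if n=="scene" else im[100:240,180:340],(400,400)))
    P=cloud(n,D); X,Y,Z=P[...,0],P[...,1],P[...,2]
    m=(D>0)&(Y>.078)&(Y<.165)&(abs(X-.68)<.06)&(Z>.03)&(Z<.09); Q=P[m]
    if len(Q)>5: print(n,len(Q),Q.min(0).round(3),Q.max(0).round(3),Q.mean(0).round(3),cv2.minAreaRect((Q[:,:2]*1000).astype(np.float32)))
    pin(n,"pan_grip",.069);pin(n,"pan",.055)
save("s3",np.hstack(ims))
E
```

```text
scene 229 [0.661 0.079 0.064] [0.681 0.145 0.078] [0.672 0.112 0.073] ((670.2860107421875, 111.97357940673828), (67.3269271850586, 15.882149696350098), 84.63115692138672)
scene pan_grip 0.71 [292.  249.9] [0.672  0.1126 0.069 ]
scene pan 0.9 [239.5 242.7] [ 0.6572 -0.0055  0.055 ]
top 114 [0.659 0.08  0.064] [0.68  0.144 0.081] [0.669 0.111 0.074] ((669.4053344726562, 111.59154510498047), (65.15821075439453, 15.044520378112793), 83.22770690917969)
top pan_grip 0.75 [224.3 148.1] [0.6797 0.103  0.069 ]
top pan 0.67 [259.5 155.3] [ 6.621e-01 -5.000e-04  5.500e-02]
```

View pics/s3.png

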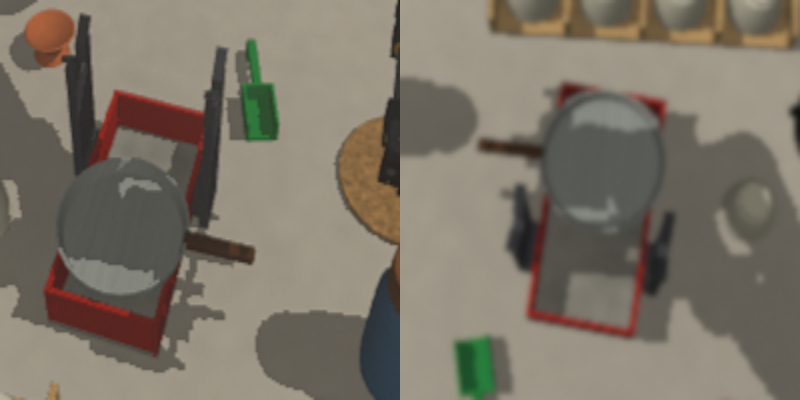

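The pan is back where it was: in the right half the handle runs from (545,153) to (480,145), and its tip measures y≈0.145. I'll try again with the fingers pre-set narrower, closing in short steps to watch what happens.

Emit:
apply_moves(
  plan=[0,-1,0,0,0,-1,0,0,0.03,-0.88,0,0,0,0,-0.8,0,0,0,-0.8,0,0,0,-0.8,0,0,0,-0.32,0,0,0,0,0,0,0,0,0],
  grip=0.1,
)

```text
time_s: 8.75
position: [0.6753, 0.1295, 0.0509]
tcp_rot: [[0.174, 0.985, 0.003], [0.985, -0.174, 0.0], [0.001, 0.003, -1.0]]
force: [-0.1, -1.5, 0.8]
opening: 0.446
grasp_force: 0.0
```

Emit:
apply_moves(
  plan=[0,0,0,0,0,0,0,0,0,0,0,0],
  grip=1,
)

```text
time_s: 9.12
position: [0.6739, 0.1298, 0.0497]
tcp_rot: [[0.174, 0.985, 0.001], [0.985, -0.174, 0.0], [0.0, 0.001, -1.0]]
force: [-1.0, 0.7, -0.2]
opening: 0.197
grasp_force: 0.4
```

Emit:
apply_moves(
  plan=[0,0,0,0],
)

```text
time_s: 9.25
position: [0.6741, 0.1298, 0.0496]
tcp_rot: [[0.173, 0.985, 0.001], [0.985, -0.173, 0.0], [0.0, 0.001, -1.0]]
force: [0.7, 1.0, 1.2]
opening: 0.141
grasp_force: 29.9
```

Emit:
apply_moves(
  plan=[0,0,0,0],
)

```text
time_s: 9.38
position: [0.6742, 0.1298, 0.0495]
tcp_rot: [[0.174, 0.985, 0.001], [0.985, -0.174, 0.0], [0.0, 0.001, -1.0]]
force: [-0.8, 0.2, 1.9]
opening: 0.144
grasp_force: 29.9
```

Gripped this time (30 N). Lifting.

Emit:
apply_moves(
  plan=[0,0,0.1,0,0,0,0.2,0,0,0,0.3,0,0,0,0.4,0,0,0,0.4,0,0,0,0.4,0,0,0,0.4,0,0,0,0.4,0,0,0,0.4,0,0,0,0.4,0,0,0,0.3,0],
)

```text
time_s: 10.75
position: [0.6744, 0.13, 0.2371]
tcp_rot: [[0.174, 0.985, 0.003], [0.985, -0.174, 0.0], [0.001, 0.003, -1.0]]
force: [-0.0, -0.9, -0.8]
opening: 0.006
grasp_force: 0.0
```

```bash
cat > pan.py <<'E'
from h import *
im,D=bot.capture("scene"); save("p%.0f"%(10*bot.read_state()["time_s"]),im)
P=cloud("scene",D)
o=max(bot.outline_of("scene","pan"),key=lambda r:r["p"]); m=o["mask"]&(D>0); Q=P[m]
p=np.array(bot.read_state()["position"]); Q=Q[(np.linalg.norm(Q[:,:2]-p[:2],axis=1)>.05)]
# plane fit and extent
c=np.median(Q,0); A=np.c_[Q[:,:2]-c[:2],np.ones(len(Q))]; k=np.linalg.lstsq(A,Q[:,2]-c[2],rcond=None)[0]
print(o["p"],len(Q),"c",c.round(3),"lo",np.percentile(Q,1,0).round(3),"hi",np.percentile(Q,99,0).round(3),"slope deg",np.degrees(np.arctan(k[:2])).round(1), bot.read_state()["opening"],bot.read_state()["grasp_force"])
print(cv2.minEnclosingCircle((Q[(Q[:,2]>np.percentile(Q[:,2],2)),:2]*1000).astype(np.float32)))
E
python3 pan.py
```

```text
0.59 2183 c [0.659 0.037 0.049] lo [ 0.593 -0.023  0.015] hi [0.735 0.089 0.095] slope deg [ 6.  31.6] 0.0010361025443659196 0.0
((662.6497192382812, 35.96409606933594), 74.43048858642578)
```

```bash
python3 - <<'E'
import cv2,glob
f=sorted(glob.glob("pics/p*.png"))[-1]; im=cv2.imread(f); cv2.imwrite("pics/v4.png",cv2.resize(im[150:310,180:380],None,fx=3.5,fy=3.5))
E
```

```text
(no output)
```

View pics/v4.png

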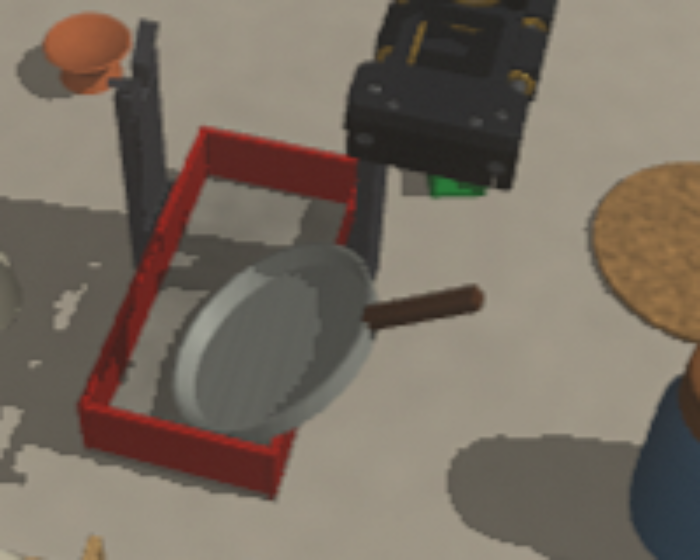

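The pan slipped out on the lift. It now leans with one edge on the brazier floor and the other over the left wall, handle rising towards (480,297). I'll check the camera against the gripper and locate the handle in 3D.

```bash
python3 - <<'E'
from h import *
s=bot.read_state(); R=np.array(s["tcp_rot"]);p=np.array(s["position"]); 
for n in("scene","top"):
    im,D=bot.capture(n); P=cloud(n,D); ok=D>0
    Q=(P[ok&(np.linalg.norm(P[...,:2]-p[:2],axis=-1)<.15)&(P[...,2]>.29)&(P[...,2]<.36)]-p)@R
    print(n,"body",len(Q),np.percentile(Q,1,0).round(3),np.percentile(Q,99,0).round(3))
    o=bot.outline_of(n,"pan")[0]; X,Y,Z=P[...,0],P[...,1],P[...,2]
    hsv=cv2.cvtColor(im,cv2.COLOR_RGB2HSV)
    m=ok&(Y>.08)&(Y<.22)&(abs(X-.68)<.05)&(Z>.075)&(Z<.17)
    Q=P[m]; 
    if len(Q)<8: continue
    c=Q.mean(0);u=np.linalg.svd(Q-c)[2][0]; u*=np.sign(u[1]); t=(Q-c)@u
    print(n,"handle",len(Q),"c",c.round(3),"u",u.round(3),"ends",(c+u*np.percentile(t,1)).round(3),(c+u*np.percentile(t,99)).round(3))
    pin(n,"pan_grip",.1)
E
```

```text
scene body 1302 [-0.036 -0.08  -0.121] [ 0.039  0.093 -0.095]
scene handle 490 c [0.676 0.11  0.107] u [0.087 0.746 0.66 ] ends [0.672 0.077 0.078] [0.681 0.154 0.146]
top body 31 [-0.039 -0.019 -0.121] [ 0.016  0.09  -0.092]
top handle 167 c [0.666 0.091 0.09 ] u [-0.994  0.069 -0.09 ] ends [0.705 0.088 0.093] [0.631 0.093 0.087]
top pan_grip 0.64 [213.4 144.6] [0.682  0.1319 0.1   ]
```

```bash
python3 - <<'E'
from h import *
for n in("scene","top"):
    im,D=bot.capture(n); P=cloud(n,D); X,Y,Z=P[...,0],P[...,1],P[...,2]
    m=(D>0)&(Y>.08)&(Y<.22)&(abs(X-.68)<.05)&(Z>.07)&(Z<.17)&(im.max(-1)<95)&(im[...,0]>im[...,2]*1.25)
    Q=P[m]; Q=Q[abs(Q[:,0]-np.median(Q[:,0]))<.015]; print(n,len(Q))
    for lo in np.arange(.08,.18,.01):
        q=Q[(Q[:,1]>=lo)&(Q[:,1]<lo+.01)]
        if len(q): print(round(lo,2),len(q),q.mean(0).round(3),q.min(0).round(3),q.max(0).round(3))
E
```

```text
scene 244
0.09 22 [0.673 0.097 0.105] [0.667 0.093 0.099] [0.679 0.1   0.11 ]
0.1 37 [0.675 0.105 0.109] [0.667 0.1   0.1  ] [0.68  0.11  0.118]
0.11 37 [0.676 0.115 0.116] [0.668 0.11  0.106] [0.681 0.12  0.121]
0.12 38 [0.678 0.125 0.122] [0.67  0.12  0.112] [0.682 0.13  0.128]
0.13 39 [0.678 0.135 0.129] [0.671 0.13  0.117] [0.683 0.14  0.134]
0.14 40 [0.68  0.145 0.135] [0.671 0.14  0.123] [0.685 0.15  0.142]
0.15 31 [0.681 0.154 0.141] [0.673 0.151 0.133] [0.686 0.159 0.145]
top 22
0.09 10 [0.669 0.096 0.107] [0.665 0.092 0.104] [0.673 0.098 0.109]
0.1 12 [0.67  0.103 0.111] [0.665 0.101 0.105] [0.675 0.106 0.116]
```

Emit:
apply_moves(
  plan=[0.03,-0.06,-0.4,0.2,0,0,-0.7,0,0,0,-0.7,0,0,0,-0.5,0,0,0,-0.5,0,0,0,0,0,0,0,0,0],
  grip=0,
)

```text
time_s: 12.12
position: [0.6759, 0.1267, 0.0947]
tcp_rot: [[0.139, 0.99, 0.001], [0.99, -0.139, 0.0], [0.0, 0.001, -1.0]]
force: [0.9, 0.7, -0.3]
opening: 0.494
grasp_force: 0.0
```

```bash
python3 - <<'E'
from h import *
s=bot.read_state(); print(s["position"],s["force"],s["opening"])
E
```

```text
[0.67594922 0.12667206 0.09473104] [ 0.87847285  0.65933099 -0.27726925] 0.4940595653630244
```

Emit:
apply_moves(
  plan=[0,0,0.1,0,0,0,0,0,0,0,0,0,0,0,0,0,0,0,0,0,0,0,0,0],
  grip=1,
)

```text
time_s: 12.88
position: [0.6753, 0.1267, 0.099]
tcp_rot: [[0.139, 0.99, 0.0], [0.99, -0.139, 0.0], [0.0, -0.0, -1.0]]
force: [0.1, 0.1, 1.1]
opening: 0.15
grasp_force: 30.0
```

Emit:
apply_moves(
  plan=[0,0,0.05,0,0,0,0.1,0,0,0,0.1,0,0,0,0.1,0],
)

```text
time_s: 13.38
position: [0.6751, 0.1268, 0.1167]
tcp_rot: [[0.139, 0.99, -0.0], [0.99, -0.139, 0.0], [0.0, -0.0, -1.0]]
force: [-0.0, 0.1, -2.6]
opening: 0.148
grasp_force: 30.0
```

```bash
python3 pan.py
```

```text
0.39 1956 c [ 0.481 -0.35   0.076] lo [ 0.399 -0.444  0.   ] hi [ 0.532 -0.283  0.152] slope deg [10.9 -3. ] 0.15158896102710742 29.997437596321106
((463.345458984375, -357.47613525390625), 91.8150863647461)
```

Emit:
apply_moves(
  plan=[0,0,0.15,0,0,0,0.2,0,0,0,0.25,0,0,0,0.25,0,0,0,0.25,0,0,0,0.25,0,0,0,0.25,0,0,0,0.25,0,0,0,0.25,0,0,0,0.2,0,0,0,0.1,0],
)

```text
time_s: 14.85
position: [0.6754, 0.1267, 0.2374]
tcp_rot: [[0.139, 0.99, 0.001], [0.99, -0.139, 0.0], [0.0, 0.001, -1.0]]
force: [0.4, 0.1, -3.3]
opening: 0.155
grasp_force: 30.0
```

```bash
python3 - <<'E'
from h import *
n="scene"; im,D=bot.capture(n); P=cloud(n,D); X,Y,Z=P[...,0],P[...,1],P[...,2]
m=(D>0)&(abs(X-.66)<.09)&(Y>-.06)&(Y<.085)&(Z>.08)&(Z<.3)
Q=P[m]; A=np.c_[Q[:,:2],np.ones(len(Q))]; k=np.linalg.lstsq(A,Q[:,2],rcond=None)[0]
print(len(Q),np.percentile(Q,[1,50,99],axis=0).round(3),np.degrees(np.arctan(k[:2])))
s=bot.read_state();print(s["position"],s["force"],s["opening"])
save("s5",cv2.resize(im[100:300,180:380],None,fx=2.5,fy=2.5))
E
```

```text
917 [[0.602 0.039 0.096]
 [0.669 0.067 0.122]
 [0.745 0.085 0.189]] [14.89543997 54.9295102 ]
[0.67566031 0.12671705 0.23782248] [ 1.07189819 -0.29220875 -2.46223087] 0.15161829526828305
```

View pics/s5.png

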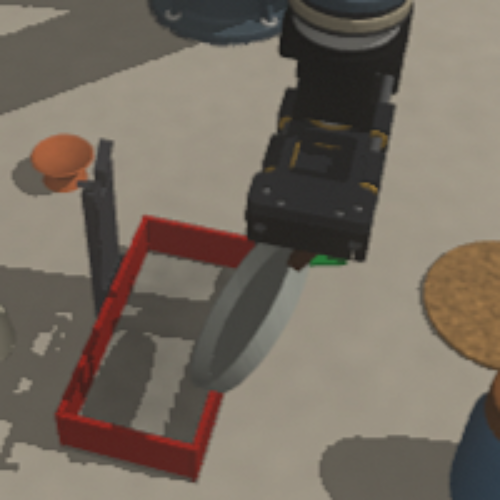

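The pan is held, drooping about 57° from the handle, with its lower edge near the brazier floor. I'll raise it over the fork post and carry it to the mat. There its far edge touches first, and I'll lay it down along an arc.

Emit:
apply_moves(
  plan=[0.1,0,0.15,0,0.1,0,0.25,0,0.1,0,0.3,0,0.1,0,0.3,0,0,0,0.3,0,0,0,0.3,0,0,0.1,0.3,0,-0.1,0.25,0.15,0,-0.25,0.35,0,0,-0.35,0.45,0,0,-0.4,0.45,0,0,-0.4,0.45,0,0],
)

```text
time_s: 16.4
position: [0.6177, 0.2313, 0.3386]
tcp_rot: [[0.138, 0.99, -0.002], [0.99, -0.138, 0.0], [-0.0, -0.002, -1.0]]
force: [0.2, -0.7, -3.1]
opening: 0.149
grasp_force: 29.9
```

Emit:
apply_moves(
  plan=[-0.4,0.45,0,0,-0.4,0.45,0,0,-0.4,0.45,0,0,-0.4,0.45,0,0,-0.35,0.4,-0.2,0,-0.2,0.3,-0.4,0,-0.1,0.1,-0.5,0,0,0,-0.5,0,0,0,-0.4,0,0,0,-0.3,0,0,0,-0.2,0,0,0,0,0],
)

```text
time_s: 17.9
position: [0.5071, 0.3592, 0.2135]
tcp_rot: [[0.139, 0.99, -0.001], [0.99, -0.139, -0.0], [-0.001, -0.001, -1.0]]
force: [-0.2, 0.4, -2.4]
opening: 0.153
grasp_force: 29.9
```

```bash
python3 - <<'E'
from h import *
n="scene"; im,D=bot.capture(n); P=cloud(n,D); X,Y,Z=P[...,0],P[...,1],P[...,2]
s=bot.read_state();p=s["position"];print(p,s["force"],s["opening"])
m=(D>0)&(abs(X-p[0])<.09)&(Y>.2)&(Y<p[1]-.045)&(Z>.03)&(Z<p[2]+.05)
Q=P[m]; A=np.c_[Q[:,:2],np.ones(len(Q))]; k=np.linalg.lstsq(A,Q[:,2],rcond=None)[0]
print(len(Q),np.percentile(Q,[1,50,99],axis=0).round(3),np.degrees(np.arctan(k[:2])))
E
```

```text
[0.50772997 0.35935188 0.21423766] [ 0.03186975  0.85739266 -3.19728522] 0.15456723639075018
821 [[0.433 0.272 0.073]
 [0.503 0.299 0.098]
 [0.574 0.314 0.158]] [14.68619528 52.96172687]
```

Emit:
apply_moves(
  plan=[-0.02,-0.16,-0.2,0,-0.02,-0.16,-0.3,0,-0.02,-0.16,-0.3,0,0,0,-0.2,0,0,0,-0.1,0,0,0,-0.06,0,0,0,0,0],
)

```text
time_s: 18.82
position: [0.5049, 0.3355, 0.1562]
tcp_rot: [[0.139, 0.99, 0.0], [0.99, -0.139, 0.0], [0.0, 0.0, -1.0]]
force: [0.9, 0.5, -3.0]
opening: 0.151
grasp_force: 29.9
```

Emit:
apply_moves(
  plan=[0.046,0.33,-0.18,0,0.046,0.33,-0.18,0,0.04,0.29,-0.25,0,0.04,0.29,-0.25,0,0.03,0.23,-0.3,0,0.03,0.23,-0.3,0],
)

```text
time_s: 19.58
position: [0.5165, 0.4213, 0.082]
tcp_rot: [[0.139, 0.99, 0.0], [0.99, -0.139, 0.0], [0.0, 0.0, -1.0]]
force: [0.4, 2.2, 1.7]
opening: 0.144
grasp_force: 30.0
```

```bash
python3 - <<'E'
from h import *
n="scene"; im,D=bot.capture(n); P=cloud(n,D); X,Y,Z=P[...,0],P[...,1],P[...,2]
s=bot.read_state();p=s["position"];print(p,s["force"],s["opening"])
m=(D>0)&(abs(X-p[0])<.09)&(Y>.2)&(Y<p[1]-.045)&(Z>.015)&(Z<p[2]+.05)
Q=P[m]; A=np.c_[Q[:,:2],np.ones(len(Q))]; k=np.linalg.lstsq(A,Q[:,2],rcond=None)[0]
print(len(Q),np.percentile(Q,[1,50,99],axis=0).round(3),np.degrees(np.arctan(k[:2])))
E
```

```text
[0.5154415  0.42184747 0.07970094] [0.59161998 2.73065219 0.52470743] 0.14960470829087805
2088 [[0.434 0.263 0.016]
 [0.504 0.328 0.043]
 [0.578 0.376 0.078]] [ 4.15074726 25.64273059]
```

Emit:
apply_moves(
  plan=[0.02,0.14,-0.34,0,0.02,0.14,-0.34,0,0.01,0.07,-0.31,0,0.01,0.05,-0.28,0,0,0.02,-0.12,0,0,0,-0.06,0,0,0,0,0],
)

```text
time_s: 20.5
position: [0.5191, 0.4405, 0.0105]
tcp_rot: [[0.139, 0.99, -0.001], [0.99, -0.139, -0.001], [-0.001, -0.001, -1.0]]
force: [0.6, -0.2, -0.3]
opening: 0.155
grasp_force: 30.0
```

Emit:
apply_moves(
  plan=[0,0,0,0,0,0,0,0,0,0,0,0,0,0,0,0],
  grip=-0.1,
)

```text
time_s: 21.0
position: [0.5194, 0.4412, 0.0107]
tcp_rot: [[0.139, 0.99, 0.0], [0.99, -0.139, 0.0], [0.0, 0.0, -1.0]]
force: [0.2, -0.4, -0.3]
opening: 0.499
grasp_force: 0.0
```

Emit:
apply_moves(
  plan=[0,0,0.3,0,0,0,0.6,0,0,0,1,0,0,0,1,0,0,0,1,0,0,0,1,0,-0.3,-1,0.4,0,-0.3,-1,0,0,-0.3,-1,0,0,-0.3,-1,0,0,-0.3,-1,0,0],
)

```text
time_s: 22.38
position: [0.4437, 0.1897, 0.2768]
tcp_rot: [[0.139, 0.99, 0.002], [0.99, -0.139, 0.0], [0.0, 0.002, -1.0]]
force: [0.6, -0.3, -0.3]
opening: 0.553
grasp_force: 0.0
```

```bash
python3 - <<'E'
from h import *
n="scene"; im,D=bot.capture(n); P=cloud(n,D); X,Y,Z=P[...,0],P[...,1],P[...,2]
m=(D>0)&(abs(X-.51)<.1)&(abs(Y-.33)<.1)&(Z>.016)&(Z<.035)
Q=P[m];print(len(Q),np.percentile(Q,[1,50,99],axis=0).round(3),cv2.minEnclosingCircle((Q[:,:2]*1000).astype(np.float32)))
save("s6",im)
bot.capture("top")
for n in("scene","top"):
  for t,z in(("fork_seat",.16),("bail_grip",.15),("pail_axle",.075),("scoop",0),("dish",0),("cup",0),("tail_grip",.015)): pin(n,t,z)
E
```

```text
540 [[0.432 0.259 0.016]
 [0.498 0.354 0.022]
 [0.579 0.428 0.028]] ((506.4605712890625, 344.5036926269531), 86.67212677001953)
scene fork_seat 0.6 [253.7 179.9] [0.5587 0.0149 0.16  ]
scene bail_grip 0.58 [107.2 159.6] [ 0.5229 -0.3437  0.15  ]
scene pail_axle 0.58 [118.1 165. ] [ 0.4631 -0.359   0.075 ]
scene scoop 0.82 [303.5 182.3] [0.3941 0.1331 0.    ]
scene dish 0.67 [206.4 170. ] [ 0.378  -0.1461 -0.    ]
scene cup 0.85 [177.2 237.9] [ 0.6229 -0.1672  0.    ]
top fork_seat 0.74 [255.2 185.1] [0.5563 0.0116 0.16  ]
top bail_grip 0.77 [387.  198.6] [ 0.5238 -0.3419  0.15  ]
top pail_axle 0.92 [387.5 220.5] [ 0.4705 -0.3649  0.075 ]
top scoop 0.46 [377.5 227.5] [ 0.4546 -0.3581  0.    ]
top dish 0.69 [312.  251.3] [ 0.382  -0.1599  0.    ]
top tail_grip 0.66 [390.2 260.8] [ 0.3561 -0.3875  0.015 ]
```

View pics/s6.png

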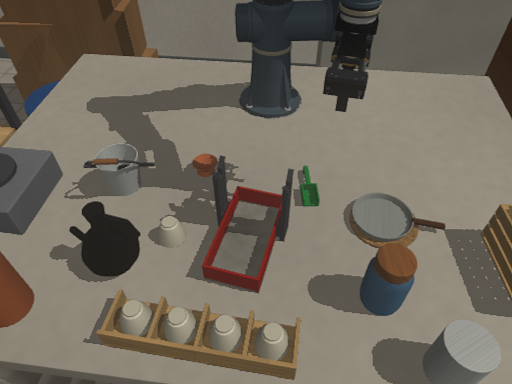

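The pan lies on the mat at (383,217), and the bystanders are where they were. Now the pail's bail, which both cameras put at about (0.523, -0.345).

Emit:
apply_moves(
  plan=[0.14,-0.9,0,0.15,0.14,-0.9,0,0.15,0.14,-0.9,0,0.15,0.14,-0.9,0,0.15,0.14,-0.9,0,0.15,0.14,-0.9,0,0.15,0.14,-0.9,0,0.15,0.14,-0.9,0,0.15,0.14,-0.9,0,0.15,0.14,-0.9,-0.2,0.15,0.14,-0.9,-0.2,0.15,0.1,-0.7,-0.3,0.1],
)

```text
time_s: 24.68
position: [0.5268, -0.3412, 0.2404]
tcp_rot: [[-0.165, 0.986, 0.001], [0.986, 0.165, -0.001], [-0.001, 0.001, -1.0]]
force: [0.5, -0.8, 0.3]
opening: 0.55
grasp_force: 0.0
```

```bash
python3 - <<'E'
from h import *
s=bot.read_state();print(s["position"],np.round(s["tcp_rot"],3).tolist(),s["opening"])
E
```

```text
[ 0.52677179 -0.341184    0.24038117] [[-0.165, 0.986, 0.001], [0.986, 0.165, -0.001], [-0.001, 0.001, -1.0]] 0.5501613913609689
```

Emit:
apply_moves(
  plan=[-0.04,-0.07,-0.4,0,-0.04,-0.07,-0.7,0,0,0,-0.7,0,0,0,-0.4,0,0,0,0,0],
)

```text
time_s: 25.3
position: [0.5213, -0.3449, 0.1285]
tcp_rot: [[-0.165, 0.986, -0.003], [0.986, 0.165, 0.003], [0.004, -0.003, -1.0]]
force: [0.1, 0.3, 0.4]
opening: 0.549
grasp_force: 0.0
```

Emit:
apply_moves(
  plan=[0,0,0,0,0,0,0,0,0,0,0,0,0,0,0,0,0,0,0,0,0,0,0,0],
  grip=1,
)

```text
time_s: 26.05
position: [0.5223, -0.3458, 0.1306]
tcp_rot: [[-0.165, 0.986, -0.0], [0.986, 0.165, -0.0], [-0.0, -0.0, -1.0]]
force: [-0.2, -0.1, -0.2]
opening: 0.024
grasp_force: 0.0
```

```bash
python3 - <<'E'
from h import *
for n in("scene","top"):
    im,D=bot.capture(n); P=cloud(n,D); X,Y,Z=P[...,0],P[...,1],P[...,2]
    if n=="scene": save("s7",cv2.resize(im[100:240,50:220],None,fx=3.5,fy=3.5))
    hsv=cv2.cvtColor(im,cv2.COLOR_RGB2HSV)
    m=(D>0)&(hsv[...,0]<20)&(hsv[...,1]>90)&(abs(Y+.35)<.09)&(abs(X-.5)<.12)&(Z>.07); Q=P[m]
    print(n,len(Q)); 
    if len(Q)>4: print(np.percentile(Q,[2,50,98],axis=0).round(3))
    pin(n,"bail_grip",.15)
s=bot.read_state();print(s["opening"],s["grasp_force"])
E
```

```text
scene 142
[[ 0.499 -0.374  0.143]
 [ 0.53  -0.335  0.15 ]
 [ 0.567 -0.306  0.262]]
scene bail_grip 0.54 [108.8 159.6] [ 0.5225 -0.3399  0.15  ]
top 18
[[ 0.515 -0.335  0.148]
 [ 0.521 -0.328  0.152]
 [ 0.525 -0.322  0.156]]
top bail_grip 0.64 [389.1 197.2] [ 0.5277 -0.3477  0.15  ]
0.006132469300798054 0.0
```

View pics/s7.png

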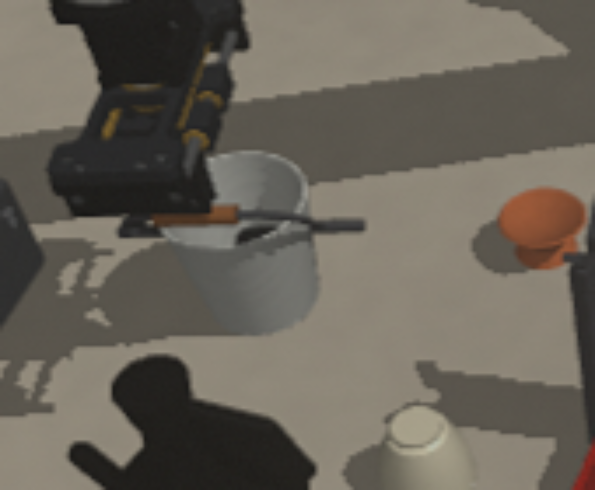

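Neither finger shows in front of the bar (150–238, 215), so both are behind it and the true fingertip position is in doubt. I'll raise the arm and measure the fingertips against the reported TCP.

Emit:
apply_moves(
  plan=[0,0,0.6,0,0,0,1,0,0,0,0.6,0,0,0,0,0,0,0,0,0],
)

```text
time_s: 26.88
position: [0.5217, -0.3452, 0.2395]
tcp_rot: [[-0.165, 0.986, -0.002], [0.986, 0.165, 0.001], [0.002, -0.001, -1.0]]
force: [-0.3, -0.4, -0.7]
opening: 0.003
grasp_force: 0.0
```

```bash
python3 - <<'E'
from h import *
s=bot.read_state(); R=np.array(s["tcp_rot"]);p=np.array(s["position"]); print(p)
im,D=bot.capture("scene"); P=cloud("scene",D)
uv=proj("scene",[p,p-R[:,2]*-0,p-R[:,2]*.0187,p-R[:,2]*.07]); print(uv.round(1))
Q=(P-p)@R
m=(D>0)&(abs(Q[...,0])<.05)&(abs(Q[...,1])<.1)&(Q[...,2]>-.09)&(Q[...,2]<.015)
for a in np.arange(-.09,.015,.01):
    q=Q[m&(Q[...,2]>=a)&(Q[...,2]<a+.01)]
    if len(q): print(round(a,3),len(q),q.min(0).round(3),q.max(0).round(3))
u,v=uv[0].astype(int); c=im[v-60:v+30,u-45:u+45].copy(); c=cv2.resize(c,None,fx=6,fy=6)
for q in uv: cv2.circle(c,tuple(int(t) for t in ((q-[u-45,v-60])*6)),3,(255,0,0),-1)
save("s8",c)
E
```

```text
[ 0.52169137 -0.34521665  0.23946221]
[[ 95.8 129.5]
 [ 95.8 129.5]
 [ 93.3 122.7]
 [ 85.9 103.1]]
-0.08 5 [ 0.011 -0.007 -0.072] [ 0.013  0.016 -0.07 ]
-0.07 30 [ 0.009 -0.01  -0.07 ] [ 0.013  0.017 -0.06 ]
-0.06 25 [ 0.007 -0.011 -0.06 ] [ 0.013  0.014 -0.05 ]
-0.05 28 [ 0.004 -0.011 -0.05 ] [ 0.013  0.012 -0.04 ]
-0.04 51 [-0.009 -0.008 -0.04 ] [ 0.013  0.012 -0.03 ]
-0.03 31 [-0.009 -0.005 -0.03 ] [ 0.013  0.012 -0.024]
```

View pics/s8.png

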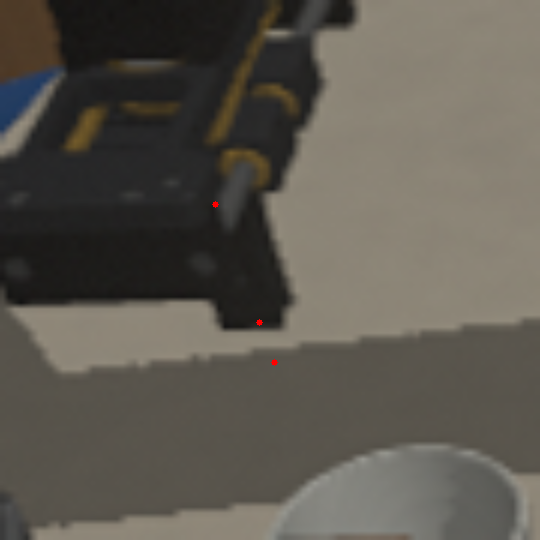

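The red dots show it: the real fingertips end about 22 mm short of the reported TCP at (275,362), which explains every missed grasp. From now on I'll use an offset of about 36 mm from TCP to grasp. Now to regrasp the bail lower.

Emit:
apply_moves(
  plan=[0,0,0,0,0,0,-0.2,0,0,0,-0.3,0,0.02,0,-0.6,0,0,0,-0.6,0,0,0,-0.5,0,0,0,-0.36,0,0,0,0,0],
  grip=0,
)

```text
time_s: 27.92
position: [0.5222, -0.3448, 0.1104]
tcp_rot: [[-0.165, 0.986, -0.003], [0.986, 0.165, 0.003], [0.003, -0.003, -1.0]]
force: [1.0, 0.6, -0.5]
opening: 0.5
grasp_force: 0.0
```

Emit:
apply_moves(
  plan=[0,0,0,0,0,0,0,0,0,0,0,0,0,0,0,0,0,0,0,0],
  grip=1,
)

```text
time_s: 28.55
position: [0.5237, -0.346, 0.113]
tcp_rot: [[-0.165, 0.986, 0.001], [0.986, 0.165, -0.001], [-0.001, 0.001, -1.0]]
force: [1.0, 1.3, 2.2]
opening: 0.15
grasp_force: 30.0
```

Emit:
apply_moves(
  plan=[-0.17,-0.03,0.13,0,-0.19,-0.03,0.11,0,-0.2,-0.03,0.09,0,-0.2,-0.03,0.06,0,-0.21,-0.04,0.04,0,-0.2,-0.04,0.02,0,0,0,0.1,0,0,0,0.15,0,0,0,0.15,0,0,0,0.15,0],
)

```text
time_s: 29.8
position: [0.4646, -0.3557, 0.1625]
tcp_rot: [[-0.165, 0.986, -0.001], [0.986, 0.165, 0.001], [0.001, -0.001, -1.0]]
force: [-0.2, 0.1, -6.1]
opening: 0.148
grasp_force: 30.0
```

Emit:
apply_moves(
  plan=[0,0,0.25,0,0,0,0.35,0,0,0,0.4,0,0,0,0.4,0,0,0,0.4,0,0,0,0.4,0,0,0,0.3,0,0,0,0.1,0],
)

```text
time_s: 30.8
position: [0.4651, -0.3561, 0.2939]
tcp_rot: [[-0.165, 0.986, 0.001], [0.986, 0.165, -0.002], [-0.002, 0.001, -1.0]]
force: [-0.1, -0.1, -6.2]
opening: 0.151
grasp_force: 30.0
```

```bash
cat > pl.py <<'E'
from h import *
bot.capture("scene");bot.capture("top")
s=bot.read_state();p=np.array(s["position"]);R=np.array(s["tcp_rot"]);print(p.round(4),np.round(s["force"],1),s["opening"])
for n in("scene","top"):
    pin(n,"pail_axle",p[2]+.036-.095)
    pin(n,"bail_grip",p[2]+.036)
    pin(n,"tail_grip",p[2]+.036-.095-.06)
E
python3 pl.py
```

```text
[ 0.4649 -0.3559  0.2929] [-0.8  0.4 -6.6] 0.14908152665200636
scene pail_axle 0.79 [ 99.7 115.3] [ 0.4624 -0.3623  0.2339]
scene bail_grip 0.67 [86.5 81. ] [ 0.4686 -0.361   0.3289]
scene tail_grip 0.23 [429.1 221.2] [0.6445 0.3736 0.1739]
top pail_axle 0.81 [409.3 224.5] [ 0.4498 -0.3669  0.2339]
top bail_grip 0.64 [419.  212.1] [ 0.4717 -0.3544  0.3289]
```

Emit:
apply_moves(
  plan=[0.03,0.1,0.3,-0.1,0.06,0.2,0.4,-0.15,0.1,0.35,0.4,-0.2,0.15,0.5,0.2,-0.2,0.17,0.6,0,-0.2,0.2,0.7,0,-0.2,0.2,0.75,0,-0.2,0.2,0.75,0,-0.2,0.2,0.75,0,-0.2,0.2,0.75,0,-0.2,0.17,0.65,0,0,0.14,0.52,0,0],
)

```text
time_s: 32.7
position: [0.5562, -0.0229, 0.3588]
tcp_rot: [[0.156, 0.988, 0.002], [0.988, -0.156, 0.0], [0.0, 0.002, -1.0]]
force: [0.1, -0.3, -7.2]
opening: 0.147
grasp_force: 30.0
```

Emit:
apply_moves(
  plan=[0.07,0.36,0,0,0.04,0.22,0,0,0.02,0.1,0,0,0,0,-0.3,0,0,0,-0.3,0,0,0,-0.3,0,0,0,-0.1,0],
)

```text
time_s: 33.58
position: [0.5613, 0.0089, 0.3054]
tcp_rot: [[0.157, 0.988, -0.004], [0.988, -0.157, 0.001], [0.0, -0.004, -1.0]]
force: [-0.6, -0.8, -5.7]
opening: 0.152
grasp_force: 30.0
```

```bash
python3 pl.py; python3 - <<'E'
from h import *
print(np.round(bot.read_state()["tcp_rot"],3)[:,1])
n="top"; im,D=bot.capture(n); P=cloud(n,D); im2,D2=bot.capture("scene"); P=cloud("scene",D2); X,Y,Z=P[...,0],P[...,1],P[...,2]
s=bot.read_state();az=s["position"][2]+.036-.095
m=(D2>0)&(abs(Z-az-.028)<.006)&(abs(X-.563)<.09)&(abs(Y-.012)<.07);Q=P[m];print("rim",len(Q),np.percentile(Q,[1,99],axis=0).round(3))
m=(D2>0)&(abs(Z-az)<.012)&(abs(X-.563)<.05)&(Y>.06)&(Y<.125);Q=P[m];print("stubL",len(Q),np.percentile(Q,[1,50,99],axis=0).round(3) if len(Q) else "")
m=(D2>0)&(abs(Z-az)<.012)&(abs(X-.563)<.05)&(Y<-.045)&(Y>-.1);Q=P[m];print("stubR",len(Q),np.percentile(Q,[1,50,99],axis=0).round(3) if len(Q) else "")
save("s9",cv2.resize(im2[60:290,150:350],None,fx=2.6,fy=2.6))
E
```

```text
[0.5619 0.009  0.3065] [ 0.1  0.4 -5.6] 0.15093497882599757
scene pail_axle 0.72 [251.  147.5] [0.551  0.0087 0.2475]
scene bail_grip 0.78 [247.8 112.9] [0.5625 0.0051 0.3425]
scene tail_grip 0.62 [304.3 181.1] [0.5764 0.1254 0.1875]
top pail_axle 0.46 [256.4 182.1] [0.5502 0.0086 0.2475]
top tail_grip 0.41 [256.1 181.3] [0.5621 0.0092 0.1875]
[ 0.988 -0.156  0.001]
rim 328 [[ 0.493 -0.051  0.271]
 [ 0.603  0.071  0.28 ]]
stubL 103 [[0.556 0.061 0.244]
 [0.562 0.08  0.25 ]
 [0.568 0.101 0.261]]
stubR 84 [[ 0.532 -0.081  0.242]
 [ 0.541 -0.061  0.248]
 [ 0.545 -0.045  0.261]]
```

View pics/s9.png

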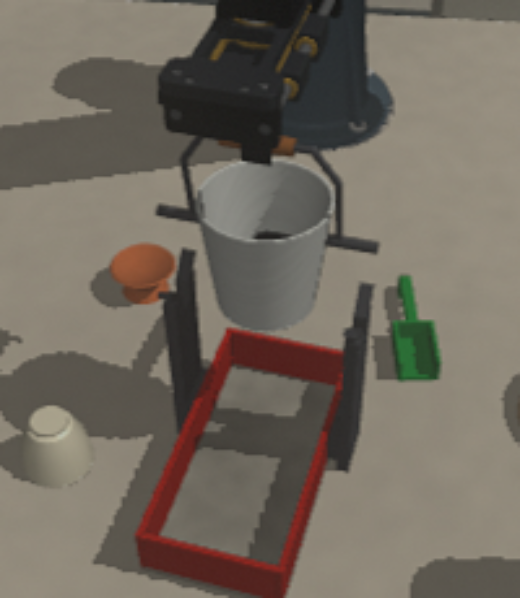

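The pail hangs level over the forks, stubs at (160,210) and (375,247), with the axle about 14 mm towards the robot from the slots. I'll shift it forward and lower it.

Emit:
apply_moves(
  plan=[0.14,0.01,-0.2,0,0.14,0.01,-0.3,0,0,0,-0.35,0,0,0,-0.3,0,0,0,-0.2,0,0,0,-0.15,0,0,0,-0.1,0,0,0,0,0],
)

```text
time_s: 35.08
position: [0.5763, 0.0102, 0.2274]
tcp_rot: [[0.157, 0.988, -0.0], [0.988, -0.157, 0.0], [0.0, -0.0, -1.0]]
force: [-0.3, 0.5, -5.6]
opening: 0.153
grasp_force: 30.0
```

Emit:
apply_moves(
  plan=[0,0,-0.08,0,0,0,-0.08,0,0,0,0,0],
)

```text
time_s: 35.45
position: [0.5782, 0.0101, 0.2215]
tcp_rot: [[0.157, 0.988, 0.005], [0.988, -0.157, -0.0], [0.0, 0.005, -1.0]]
force: [0.5, 1.0, 2.9]
opening: 0.149
grasp_force: 30.0
```

```bash
cat > st.py <<'E'
from h import *
im2,D2=bot.capture("scene"); P=cloud("scene",D2); X,Y,Z=P[...,0],P[...,1],P[...,2]
s=bot.read_state();print(np.round(s["position"],4),np.round(s["force"],1),s["time_s"])
def st(nm,m):
    Q=P[(D2>0)&m];print(nm,len(Q),np.percentile(Q,[2,50,98],axis=0).round(3).tolist() if len(Q) else "")
# brazier frame
a=np.radians(-9); xp=(X-.563)*np.cos(a)+(Y-.012)*np.sin(a); yp=-(X-.563)*np.sin(a)+(Y-.012)*np.cos(a)
P=np.stack([xp,yp,Z],-1)
st("stubL tip",(yp>.0865)&(yp<.1)&(abs(xp)<.03)&(Z>.13)&(Z<.26))
st("stubR tip",(yp<-.0865)&(yp>-.1)&(abs(xp)<.03)&(Z>.13)&(Z<.26))
st("rim",(abs(yp)<.058)&(abs(xp)<.075)&(Z>.17)&(Z<.22))
E
python3 st.py
```

```text
[0.5782 0.0101 0.2215] [0.7 0.9 4.4] 35.5
stubL tip 12 [[-0.003, 0.087, 0.158], [0.002, 0.089, 0.163], [0.006, 0.091, 0.165]]
stubR tip 0 
rim 638 [[-0.051, -0.053, 0.17], [0.019, 0.008, 0.182], [0.053, 0.054, 0.193]]
```

Seated: the left stub tip is at z≈0.163, x'≈0, and the weight is off the wrist. I'll release the bail and back up.

Emit:
apply_moves(
  plan=[0,0,0,0,0,0,0,0,0,0,0,0,0,0,0,0,0,0,0.3,0,0,0,0.6,0,0,0,0.7,0],
  grip=0,
)

```text
time_s: 36.38
position: [0.5762, 0.0101, 0.3009]
tcp_rot: [[0.157, 0.988, -0.0], [0.988, -0.157, 0.0], [-0.0, -0.0, -1.0]]
force: [-0.5, -0.3, -0.6]
opening: 0.497
grasp_force: 0.0
```

```bash
python3 - <<'E'
from h import *
print(np.round(bot.read_state()["joint_positions"],1), bot.read_state()["position"])
# arc table: TCP steps for swing phi (deg), brazier frame -> world, units of 0.05 m
a=np.radians(-9); g=np.array([-.113,-.060])
f=lambda d:(lambda p:np.array([g[0]*np.cos(p)+g[1]*np.sin(p),-g[0]*np.sin(p)+g[1]*np.cos(p)]))(np.radians(d))
for step in (10,):
    for d in range(0,160,step):
        q=f(d+step)-f(d); print(d+step,(np.array([q[0]*np.cos(a),q[0]*np.sin(a),q[1]])/.05).round(2).tolist(), f(d+step).round(4))
E
```

```text
[-10.1  20.6  81.6  -0.   77.8  -1.1] [0.5761923  0.01014875 0.30091613]
10 [-0.17, 0.03, 0.41] [-0.1217 -0.0395]
20 [-0.1, 0.02, 0.43] [-0.1267 -0.0177]
30 [-0.02, 0.0, 0.45] [-0.1279  0.0045]
40 [0.05, -0.01, 0.44] [-0.1251  0.0267]
50 [0.13, -0.02, 0.43] [-0.1186  0.048 ]
60 [0.2, -0.03, 0.4] [-0.1085  0.0679]
70 [0.27, -0.04, 0.36] [-0.095   0.0857]
80 [0.32, -0.05, 0.3] [-0.0787  0.1009]
90 [0.37, -0.06, 0.24] [-0.06   0.113]
100 [0.41, -0.06, 0.17] [-0.0395  0.1217]
110 [0.43, -0.07, 0.1] [-0.0177  0.1267]
120 [0.44, -0.07, 0.02] [0.0045 0.1279]
130 [0.44, -0.07, -0.05] [0.0267 0.1251]
140 [0.42, -0.07, -0.13] [0.048  0.1186]
150 [0.39, -0.06, -0.2] [0.0679 0.1085]
160 [0.35, -0.06, -0.27] [0.0857 0.095 ]
```

Emit:
apply_moves(
  plan=[-0.28,0.04,0,1,-0.28,0.04,0,1,-0.28,0.04,0,1,-0.28,0.04,0,1,-0.28,0.04,0,1,-0.28,0.04,0,1,-0.28,0.04,0,1,-0.28,0.04,0,1,-0.26,0.06,0,1,0,0,0,0],
)

```text
time_s: 37.62
position: [0.451, 0.0293, 0.3006]
tcp_rot: [[-0.987, 0.158, 0.001], [0.158, 0.987, -0.0], [-0.001, 0.0, -1.0]]
force: [1.5, -0.3, -0.2]
opening: 0.499
grasp_force: 0.0
```

```bash
python3 st.py; python3 - <<'E'
from h import *
s=bot.read_state();print(np.round(s["tcp_rot"],3)[:,1])
for n in("scene","top"):
    im,D=bot.capture(n);P=cloud(n,D);hsv=cv2.cvtColor(im,cv2.COLOR_RGB2HSV)
    X,Y,Z=P[...,0],P[...,1],P[...,2]
    m=(D>0)&(hsv[...,0]<22)&(hsv[...,0]>5)&(hsv[...,1]>150)&(abs(Y-.03)<.06)&(X<.52)&(X>.4)&(Z>.06)&(Z<.2); Q=P[m]
    print(n,"lug",len(Q),np.percentile(Q,[1,50,99],axis=0).round(3).tolist() if len(Q)>3 else "")
    pin(n,"tail_grip",.1)
save("s10",cv2.resize(cv2.cvtColor(cv2.cvtColor(bot.capture("scene")[0],cv2.COLOR_RGB2BGR),cv2.COLOR_BGR2RGB)[60:290,150:350],None,fx=2.6,fy=2.6))
E
```

```text
[0.4518 0.0291 0.3005] [-0.2  0.1 -0.1] 37.675
stubL tip 11 [[-0.004, 0.087, 0.158], [0.004, 0.089, 0.163], [0.006, 0.091, 0.164]]
stubR tip 0 
rim 712 [[-0.052, -0.052, 0.171], [0.007, 0.002, 0.181], [0.053, 0.053, 0.193]]
[ 0.159  0.987 -0.   ]
scene lug 0 
scene tail_grip 0.26 [378.2 218.5] [0.5864 0.2971 0.1   ]
top lug 0 
top tail_grip 0.65 [264.  189.2] [ 0.5542 -0.0133  0.1   ]
```

Emit:
apply_moves(
  plan=[0,0,-0.5,0,0,0,-0.9,0,0,0,-0.9,0,0,0,-0.9,0,0,0,-0.8,0,0,0,-0.5,0,0,0,-0.22,0,0,0,0,0],
)

```text
time_s: 38.92
position: [0.4515, 0.0291, 0.0632]
tcp_rot: [[-0.988, 0.157, -0.001], [0.157, 0.988, 0.0], [0.001, 0.0, -1.0]]
force: [0.5, 0.6, 0.7]
opening: 0.503
grasp_force: 0.0
```

Emit:
apply_moves(
  plan=[0,0,0,0,0,0,0,0,0,0,0,0,0,0,0,0,0,0,0,0],
  grip=1,
)

```text
time_s: 39.55
position: [0.452, 0.029, 0.0638]
tcp_rot: [[-0.988, 0.157, 0.001], [0.157, 0.988, -0.0], [-0.001, -0.0, -1.0]]
force: [1.4, -2.1, 0.5]
opening: 0.135
grasp_force: 30.0
```

The lug is held. Swinging.

Emit:
apply_moves(
  plan=[-0.08,0.01,0.2,0,-0.09,0.02,0.21,0,-0.1,0.02,0.43,0,-0.02,0,0.45,0,0.05,-0.01,0.44,0,0.13,-0.02,0.43,0],
)

```text
time_s: 40.3
position: [0.4439, 0.0307, 0.1723]
tcp_rot: [[-0.988, 0.156, -0.003], [0.156, 0.988, 0.0], [0.003, 0.0, -1.0]]
force: [2.0, -0.2, -4.6]
opening: 0.137
grasp_force: 30.0
```

Emit:
apply_moves(
  plan=[0.2,-0.03,0.4,0,0.27,-0.04,0.36,0,0.32,-0.05,0.3,0,0.37,-0.06,0.24,0,0.41,-0.06,0.17,0],
)

```text
time_s: 40.92
position: [0.5177, 0.0194, 0.2459]
tcp_rot: [[-0.988, 0.155, -0.014], [0.155, 0.988, 0.001], [0.014, -0.001, -1.0]]
force: [-7.6, -0.4, 8.4]
opening: 0.135
grasp_force: 30.0
```

Emit:
apply_moves(
  plan=[0.43,-0.07,0.1,0,0.44,-0.07,0.02,0,0.44,-0.07,-0.05,0,0.42,-0.07,-0.13,0,0.39,-0.06,-0.2,0,0,0,0,0,0,0,0,0],
)

```text
time_s: 41.8
position: [0.6342, 0.0009, 0.2367]
tcp_rot: [[-0.988, 0.156, 0.012], [0.156, 0.988, -0.002], [-0.012, 0.0, -1.0]]
force: [2.8, 0.1, 11.0]
opening: 0.13
grasp_force: 30.0
```

```bash
cat > coal.py <<'E'
from h import *
for n in("scene","top"):
    im,D=bot.capture(n);P=cloud(n,D)
    o=bot.outline_of(n,"coal0")
    for r in o[:6]:
        m=r["mask"]&(D>0)
        if m.sum()>3: print(n,round(r["p"],2),m.sum(),np.median(P[m],0).round(3))
    if n=="scene": save("c%.0f"%(10*bot.read_state()["time_s"]),cv2.resize(im[80:300,150:350],None,fx=2.6,fy=2.6))
E
python3 coal.py; ls pics; python3 -c "from h import *; print(bot.read_state()['time_s'])"
```

```text
scene 0.55 174 [0.623 0.02  0.029]
c419.png
p108.png
p134.png
s1.png
s10.png
s2.png
s3.png
s5.png
s6.png
s7.png
s8.png
s9.png
scene0.png
top0.png
v4.png
42.0
```

I've used all my picture views, so I'll count the coals from depth: area of raised points inside the box.

```bash
cat > cnt.py <<'E'
from h import *
a=np.radians(-9)
for n in("scene","top"):
    im,D=bot.capture(n);P=cloud(n,D);X,Y,Z=P[...,0],P[...,1],P[...,2]
    xp=(X-.563)*np.cos(a)+(Y-.012)*np.sin(a); yp=-(X-.563)*np.sin(a)+(Y-.012)*np.cos(a)
    box=(D>0)&(abs(xp-.05)<.115)&(abs(yp)<.054)
    f=cam(n)[0]; 
    m=box&(Z>.017)&(Z<.07)&(im.max(-1)<70)
    k,lab,st,_=cv2.connectedComponentsWithStats(m.astype(np.uint8))
    print(n,"seen floor px",(box&(Z<.017)).sum())
    for i in range(1,k):
        if st[i,4]<8: continue
        q=lab==i; top=q&(Z>.024); 
        print(n,st[i,4],"area mm2 (at normal)",int((D[q]**2).sum()/f**2*1e6),"x'",np.percentile(xp[q],[2,98]).round(3),"y'",np.percentile(yp[q],[2,98]).round(3),"z",np.percentile(Z[q],[2,50,98]).round(3))
s=bot.read_state();print(np.round(s["force"],1),s["time_s"],s["opening"])
E
python3 cnt.py
```

```text
scene seen floor px 2326
scene 35 area mm2 (at normal) 210 x' [-0.007  0.007] y' [-0.027 -0.006] z [0.034 0.038 0.04 ]
scene 141 area mm2 (at normal) 828 x' [0.014 0.042] y' [-0.049 -0.004] z [0.018 0.032 0.04 ]
scene 101 area mm2 (at normal) 555 x' [0.033 0.061] y' [0.037 0.053] z [0.02  0.038 0.041]
scene 158 area mm2 (at normal) 882 x' [0.038 0.069] y' [0.002 0.032] z [0.018 0.029 0.032]
top seen floor px 82
[ 3.9 -0.6 10.8] 42.1 0.12759198353601994
```

Four separate coals show in the brazier. Swinging back along the same arc.

Emit:
apply_moves(
  plan=[-0.39,0.06,0.2,0,-0.42,0.07,0.13,0,-0.44,0.07,0.05,0,-0.44,0.07,-0.02,0,-0.43,0.07,-0.1,0,-0.41,0.06,-0.17,0,-0.37,0.06,-0.24,0,-0.32,0.05,-0.3,0],
)

```text
time_s: 43.1
position: [0.4699, 0.0269, 0.2102]
tcp_rot: [[-0.988, 0.156, 0.005], [0.156, 0.988, -0.0], [-0.005, 0.0, -1.0]]
force: [5.0, -1.0, -3.7]
opening: 0.131
grasp_force: 30.0
```

Emit:
apply_moves(
  plan=[-0.27,0.04,-0.36,0,-0.2,0.03,-0.4,0,-0.13,0.02,-0.43,0,-0.05,0.01,-0.44,0,0.02,0,-0.45,0,0.1,-0.02,-0.43,0,0.09,-0.02,-0.21,0,0.08,-0.01,-0.2,0,0,0,0,0,0,0,0,0],
)

```text
time_s: 44.35
position: [0.4533, 0.029, 0.0644]
tcp_rot: [[-0.988, 0.157, 0.004], [0.157, 0.988, -0.001], [-0.004, 0.0, -1.0]]
force: [3.9, 2.9, 3.8]
opening: 0.133
grasp_force: 30.0
```

```bash
python3 st.py; python3 cnt.py
```

```text
[0.4533 0.029  0.0644] [6.3 1.2 4.2] 44.4
stubL tip 14 [[-0.005, 0.087, 0.159], [0.0, 0.09, 0.163], [0.004, 0.093, 0.166]]
stubR tip 3 [[-0.006, -0.092, 0.163], [-0.005, -0.089, 0.163], [-0.004, -0.087, 0.164]]
rim 786 [[-0.073, -0.052, 0.171], [0.001, 0.003, 0.181], [0.05, 0.053, 0.194]]
scene seen floor px 2129
scene 228 area mm2 (at normal) 1346 x' [0.005 0.041] y' [-0.048  0.   ] z [0.018 0.035 0.039]
scene 104 area mm2 (at normal) 574 x' [0.031 0.059] y' [0.036 0.054] z [0.018 0.036 0.04 ]
scene 157 area mm2 (at normal) 877 x' [0.038 0.069] y' [0.001 0.031] z [0.018 0.029 0.033]
top seen floor px 977
[5.3 1.8 3.1] 44.5 0.1346727431319189
```

Both stubs are still seated. I'll release the lug, go up, retreat and verify from above.

Emit:
apply_moves(
  plan=[0,0,0,0,0,0,0,0,0,0,0,0,0,0,0,0,0,0,0.3,0,0,0,0.8,0,0,0,1,0,0,0,1,0,0,0.4,1,0,0,1,0.6,0,0,1,0,0,0,1,0,0],
  grip=0,
)

```text
time_s: 46.0
position: [0.451, 0.2005, 0.2991]
tcp_rot: [[-0.988, 0.157, 0.001], [0.157, 0.988, -0.0], [-0.001, 0.0, -1.0]]
force: [0.7, 0.2, -0.6]
opening: 0.499
grasp_force: 0.0
```

Emit:
apply_moves(
  plan=[0,1,0,0,0,1,0,0,0,1,0,0,0,0,0,0,0,0,0,0],
)

```text
time_s: 46.62
position: [0.4507, 0.3485, 0.2979]
tcp_rot: [[-0.988, 0.156, -0.002], [0.156, 0.988, -0.002], [0.001, -0.002, -1.0]]
force: [-0.3, -0.6, 0.4]
opening: 0.5
grasp_force: 0.0
```

```bash
python3 st.py; python3 cnt.py; python3 - <<'E'
from h import *
a=np.radians(-9)
im,D=bot.capture("top");P=cloud("top",D);X,Y,Z=P[...,0],P[...,1],P[...,2]
xp=(X-.563)*np.cos(a)+(Y-.012)*np.sin(a); yp=-(X-.563)*np.sin(a)+(Y-.012)*np.cos(a)
m=(D>0)&(np.hypot(xp,yp)<.035)&(Z>.07)&(Z<.16)
print("pail inside n",m.sum(),"z",np.percentile(Z[m],[1,50,99]).round(3),"brightness",np.percentile(im.max(-1)[m],[2,20,50]))
for r in bot.outline_of("top","coal0")[:6]:
    k=r["mask"]&(D>0); print("coal top",round(r["p"],2),k.sum(),np.median(P[k],0).round(3) if k.any() else "")
bot.capture("scene")
for t,z in(("pan",.006),("pail",.085),("pot",0),("jar",0),("scoop",0),("dish",0),("cup",0)): pin("scene",t,z); pin("top",t,z)
E
```

```text
[0.4509 0.348  0.2981] [-0.  -0.  -0.3] 46.675
stubL tip 12 [[-0.003, 0.088, 0.16], [0.001, 0.091, 0.164], [0.004, 0.093, 0.166]]
stubR tip 3 [[-0.005, -0.091, 0.164], [-0.003, -0.089, 0.164], [-0.003, -0.087, 0.165]]
rim 729 [[-0.054, -0.052, 0.171], [0.001, 0.001, 0.182], [0.051, 0.053, 0.193]]
scene seen floor px 2130
scene 235 area mm2 (at normal) 1388 x' [0.004 0.042] y' [-0.049  0.   ] z [0.018 0.035 0.04 ]
scene 100 area mm2 (at normal) 552 x' [0.031 0.059] y' [0.036 0.053] z [0.02  0.036 0.04 ]
scene 154 area mm2 (at normal) 859 x' [0.039 0.069] y' [0.001 0.032] z [0.018 0.029 0.033]
top seen floor px 1306
[ 0.8 -0.5  1. ] 46.775 0.5016919142305732
pail inside n 466 z [0.089 0.094 0.099] brightness [94. 98. 99.]
scene pan 0.85 [381.3 220. ] [0.5101 0.3322 0.006 ]
top pan 0.97 [149.  208.6] [0.506  0.3327 0.006 ]
scene pail 0.6 [253.4 204.4] [0.5657 0.0146 0.085 ]
top pail 0.66 [254.6 188. ] [0.5596 0.0131 0.085 ]
scene pot 0.72 [112.5 259.1] [ 0.7013 -0.3026 -0.    ]
top pot 0.73 [212.5 242.7] [0.4052 0.1387 0.    ]
scene jar 0.81 [382.  294.4] [0.716  0.3153 0.    ]
top jar 0.75 [161.6 139.8] [0.7221 0.3044 0.    ]
scene scoop 0.91 [302.9 184.6] [0.4033 0.1317 0.    ]
top scoop 0.73 [211.5 244.3] [0.4004 0.1415 0.    ]
scene dish 0.8 [206.3 168.9] [ 0.3734 -0.1474  0.    ]
top dish 0.83 [310.9 253.6] [ 0.3752 -0.1564  0.    ]
scene cup 0.58 [173.6 238.5] [ 0.6258 -0.1755  0.    ]
top cup 0.89 [320.2 174.7] [ 0.6151 -0.188   0.    ]
```

```bash
python3 -c "
from rig import bot
print(bot.hand_in())"
```

```text
the job is handed in; nothing more can be done
None
```

I handed the job in at about 47 s: the pan is on the mat, the emptied pail hangs upright in both forks, the briquettes are in the brazier, and the bystanders still measure where they started. The pan slipped once on the first lift and was re-grasped, and I viewed 11 pictures against the limit of 10. No verdict came back.

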